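Stage two tubes and hold the heater lid at its set angle

TASK

Ready the block heater for a colleague: move the two tall tubes from the rack, tip down, into the two open wells on the heater's side deck (either way round, fully home) and let go of them. Then lift the heater's sprung lid (it has a lifting bar) to the angle at which the angle arm on its flank is set, and finish while still holding it steady there, for it springs shut if released. Leave the angle arm, the two short tubes, the bottle and the tip box as they are.

Things in the scene. Friction and masses are not known exactly. Their poses are not given: they have to be found in the camera images.
- heater: white block heater, fixed; body x -80..130, y -140..120 mm about the origin (on the bench), 100 mm high. x points from its front (bar side) to its hinge side, y left, z up. At its right (y -140..-45 mm) an aluminium deck 90 mm high has the two wells; a grey lid covers the rest. On the left flank (y 122 mm) stands a quadrant plate, up to 245 mm above the bench.
- well0 (a point): centre of the mouth of one well in the side deck, 90 mm above the bench: round hole, 21 mm diameter, 50 mm deep, flat floor. At local (-30, -97.5) mm of the heater. A tall tube fully home has its centre 9 mm above this point and stands out 68 mm.
- well1 (a point): centre of the mouth of the other well, the same in every way, at local (30, -97.5) mm of the heater (60 mm from the first).
- lid (a joint): angle of the lid, rad: 0 closed (level), growing as the bar side rises; stops at 1.2. A spring pushes it shut at every angle, so it never stays open by itself: holding it at the bar takes about 4 to 8 N along the bar's arc (up to 12 N if pushed straight up at 0.75).
- lid_hinge (a point): point on the lid's hinge axis, in line with the bar's middle; the axis is parallel to the heater's y, at its x = 100 mm, 105 mm above the bench. The frame turns with the lid: x in the lid's plane, from bar to hinge. The lid plate runs 5 to 180 mm in front of the axis, 145 mm wide, 24 mm thick; its top is 127 mm above the bench when closed.
- lid_bar (a point): middle of the lid's lifting bar: round steel, 12 mm diameter, 100 mm long, parallel to the hinge, on two slanting posts 90 mm apart. Closed, it is 215 mm in front of the hinge axis and 44 mm above it (149 mm above the bench), 35 mm in front of the lid and body, free air below. Pinched from above, it can turn in the fingers as the lid swings (radius 219 mm).
- angle_arm (a joint): angle that the angle arm is set to, rad, on the same scale as the lid: the lid is at the marked angle when joint lid equals this value. A friction joint, set between 0.45 and 0.75; leave it as it is.
- marker_tip (a point): tip of the angle arm: a dark steel strip 10 mm wide, 4 mm thick, with a small end block and, 150 mm along it, a black knob; on the heater's left flank (y 130 mm), pivoted on the lid's hinge axis, 200 mm from it to this point. Its x axis points along the strip to the hinge: parallel to the lid's x when the lid is at the marked angle.
- rack: white block rack fixed to the bench, 130 x 130 x 60 mm high, four round holes of 20 mm diameter, 50 mm deep, at local (+-30, +-30) mm. Origin at the centre of its underside, x and y along its sides.
- tall1_center (a point): centre (half-way up) of one of the two tall tubes (to be moved): capped plastic tube 118 mm long, clear barrel 17 mm diameter with a 20 mm cone to an 8 mm tip, white cap 22 mm diameter and 22 mm high. Stands cap up, tip on the floor of a rack hole at the start. z runs from tip to cap; the cap's centre is 48 mm above this point, the tip 59 mm below.
- tall2_center (a point): centre (half-way up) of the other tall tube (to be moved): capped plastic tube 118 mm long, clear barrel 17 mm diameter with a 20 mm cone to an 8 mm tip, white cap 22 mm diameter and 22 mm high. Stands cap up, tip on the floor of a rack hole at the start. z runs from tip to cap; the cap's centre is 48 mm above this point, the tip 59 mm below.
- short1_center (a point): centre (half-way up) of one of the two short tubes (left alone): capped plastic tube 80 mm long, clear barrel 17 mm diameter with a 20 mm cone to an 8 mm tip, white cap 22 mm diameter and 22 mm high. Stands cap up, tip on the floor of a rack hole at the start. z runs from tip to cap; the cap's centre is 29 mm above this point, the tip 40 mm below.
- short2_center (a point): centre (half-way up) of the other short tube (left alone): capped plastic tube 80 mm long, clear barrel 17 mm diameter with a 20 mm cone to an 8 mm tip, white cap 22 mm diameter and 22 mm high. Stands cap up, tip on the floor of a rack hole at the start. z runs from tip to cap; the cap's centre is 29 mm above this point, the tip 40 mm below.
- wash_bottle: loose closed white bottle with orange cap, 72 mm diameter, 170 mm high, standing; origin at the centre of its underside. Left alone.
- tip_box: loose box of pipette tips, 80 x 120 x 58 mm high, orange top; origin at the centre of its underside. Left alone.
Not all that is in view belongs to the job. What is shaped like the part that bears tall2_center but blue is not meant.

How it is judged:
By the outcome, as a careful person would: the job done as asked, in the order asked, and still so for the second after the job is handed in, while the arm keeps its last pose, push and grip.
It also fails if it takes over 69 s, if anything falls off the work surface, if the arm or the gripper's body presses on something with over 40 N, if the wrist force passes 120 N, or if a joint passes its speed limit or range.

ROBOT

A 6-joint arm with a two-finger parallel gripper is mounted at the origin on the work surface. World frame = base frame: x ahead of the robot, y to its left, z up, the work surface at z = 0. Lengths are in mm, angles in degrees, forces in N, time in s.
With the tool pointing down it reaches from about 325 to 850 mm from the base axis. Payload 4.4 kg.
Tool frame: the origin (TCP) lies at the very end of the fingers, on their centre line; the grasp point (between the pads) lies arm.hold_point_z behind it (arm.hold_point_z is the distance from the TCP to the grasp point, in mm); z points along the fingers, y is the direction in which the jaws open and shut (so a half turn about z gives the same grasp; the last joint's range is limited). The gripper opens to 94 mm and grips with 3 to 60 N. Pads are 16 mm wide; open, the fingers measure 119 mm over their backs; the gripper's body (75 mm by 177 mm) begins 78 mm behind the grasp point.
Start: joints at [55.548, 11.837, 88.321, -0, 79.842, -8.623], TCP at [250.529, 517.554, 205.447] pointing down, gripper open.
Joint ranges: [-156.59, 156.59], [-49.26, 127.26], [12.9, 141.05], [-63.56, 243.56], [4.71, 150.69], [-161.64, 161.64]. Speed limits (degrees/s): [159.86, 159.86, 180, 180, 180, 180].

INTERFACE

Orientations are given as a 3x3 rotation matrix whose columns are the frame's x, y, z axes.
In Python, from cell import arm, imaging, workorder gives the robot as it stands.
- The arm moves only by the tool move_arm, never from a script. Its argument "moves" is a list of rows, each a list of 4 numbers: the shift along the world's x, y, z in m, then the turn about the world's z in rad. A call has 1 to 20 rows; each row is the pose to reach, as a shift and turn from the pose commanded when the call began; what a row does not reach only later rows make up. A row lasts 1/8 s, in which the tool goes at most 62.5 mm and 10.7 degrees, less where a joint would pass 70% of its speed; a pose out of reach is approached as far as the arm can. A call with a gripper value outside its range is refused whole. "jaw" is the finger opening in m, from 0 to 0.094, set as the call begins (left out, the last holds). The fingers move at their own pace and stop on an object; the grip force is fixed at half the most. Time passes only in rows, so rows that repeat a pose let the fingers close. It gives the time, the measured TCP pose, the force and the opening at its end, in the units of the state.
- arm.read_state(): the state, without advancing time (a new reading comes with each control period).
- imaging.capture(name): name is "scene" or "top"; returns a dict with "image" (480x640x3 uint8, red, green, blue), "depth" (480x640 float32, mm along the optical axis (not along the pixel's ray), 0 where there is no reading), "vfov" (degrees; the focal length in pixels is half the picture's height over the tangent of half this angle, whatever the lens; pixels are square), "cx", "cy" (the principal point, pixels), "extrinsics" (4x4, takes a point from camera to world coordinates). Camera axes: x right, y down, z forward; pixel columns grow to the right and rows downward; lengths in mm; the calibration is good to about 2 mm. A picture is of the moment at which its call begins.
- workorder.job_done(): hands the job in, once; it reports no verdict.
The state is a dict: "t": time; "q": joint angles; "joint_vel": joint speeds; "joint_torque": joint torques, N m; "tcp_pos": TCP position; "orientation": TCP orientation; "ft_force": force on the tool from outside, world axes, zero at the start; "moment": the same for the moment, N m; "gripper_width": finger opening in mm.
Only numpy, scipy, OpenCV 4.12 (cv2) and the standard library are available. Lean on these libraries where they do the work, as an engineer would, in place of code of your own. Each camera call takes 0.05 s, during which the arm holds its last target.

## Working session

There is one attempt and no reset: what is moved stays moved. The work goes in short steps, Python scripts to look and compute and a tool call to move; the robot and the scene stay as the last step left them, time stands still between calls to the robot, and variables do not carry over. Pictures are saved under pics/ and viewed, and the job is handed in when it is done.

Besides the shell and the picture viewer there is one more tool, called after "Call:" by a JSON object that holds its "fn" and its "kwargs". move_arm: Moves the arm, as the interface text tells. Its arguments: {"type":"object","properties":{"moves":{"type":"array"},"jaw":{"type":"number"}},"required":["moves"]}

```bash
ls; mkdir -p pics
cat > h.py <<'E'
import numpy as np,cv2
from cell import arm,imaging,workorder
def cap(n,tag):
    d=imaging.capture(n)
    np.savez(f'pics/{tag}.npz',**{k:np.array(v) for k,v in d.items()})
    cv2.imwrite(f'pics/{tag}.png',d['image'][:,:,::-1]); return d
def load(tag):
    z=np.load(f'pics/{tag}.npz'); return {k:z[k] for k in z}
def F(d): return 240/np.tan(np.radians(float(d['vfov']))/2)
def ray(d,u,v):
    f=F(d);E=d['extrinsics'];r=E[:3,:3]@np.array([(u-d['cx'])/f,(v-d['cy'])/f,1.]);return E[:3,3],r
def onz(d,u,v,z):
    o,r=ray(d,u,v);return o+r*(z-o[2])/r[2]
def pts(d):
    f=F(d);E=d['extrinsics'];v,u=np.mgrid[:480,:640];D=d['depth']
    P=np.stack([(u-d['cx'])/f*D,(v-d['cy'])/f*D,D],-1)
    return P@E[:3,:3].T+E[:3,3]
def proj(d,p):
    E=d['extrinsics'];c=E[:3,:3].T@(np.asarray(p,float)-E[:3,3]);return float(d['cx']+F(d)*c[0]/c[2]),float(d['cy']+F(d)*c[1]/c[2])
E
python3 - <<'E'
from h import *
for n in('scene','top'):
    d=cap(n,n+'0');print(n,d['vfov'],d['cx'],d['cy'],d['extrinsics'].round(3))
print(arm.read_state(),arm.hold_point_z)
E
```

```text
pics
scene 49.67207342823365 327.07576109467226 242.89516863594625 [[ 8.260000e-01  3.320000e-01 -4.560000e-01  1.049366e+03]
 [ 5.640000e-01 -4.930000e-01  6.630000e-01 -7.105590e+02]
 [-4.000000e-03 -8.040000e-01 -5.940000e-01  7.743520e+02]
 [ 0.000000e+00  0.000000e+00  0.000000e+00  1.000000e+00]]
top 49.977956314373316 321.65782222719247 236.0722389258796 [[ 8.00000e-03 -9.94000e-01  1.05000e-01  4.38086e+02]
 [-1.00000e+00 -1.10000e-02 -2.60000e-02  3.97670e+01]
 [ 2.70000e-02 -1.05000e-01 -9.94000e-01  1.09378e+03]
 [ 0.00000e+00  0.00000e+00  0.00000e+00  1.00000e+00]]
{'t': 0.1, 'q': array([ 5.55485759e+01,  1.18793346e+01,  8.83945620e+01,  1.46827342e-03,
        7.98408969e+01, -8.62192764e+00]), 'joint_vel': array([-0.01684326, -0.07336341, -0.20235969, -0.00129608,  0.04924504,
       -0.06304387]), 'joint_torque': array([-1.51287622e-03, -3.71860957e+01, -2.82293737e+01,  6.99822628e-02,
        3.11538263e-02, -7.48205798e-05]), 'tcp_pos': array([250.11138614, 516.96695424, 204.42421562]), 'orientation': array([[-9.00092422e-01,  4.35697486e-01, -1.15420731e-03],
       [ 4.35698893e-01,  9.00090991e-01, -1.63784682e-03],
       [ 3.25285861e-04, -1.97710036e-03, -9.99997993e-01]]), 'ft_force': array([-0.4445632 , -0.29443032,  0.43561563]), 'moment': array([-0.01104435, -0.04702713,  0.02597366]), 'gripper_width': 94.0382347340997} 18.8
```

View pics/scene0.png

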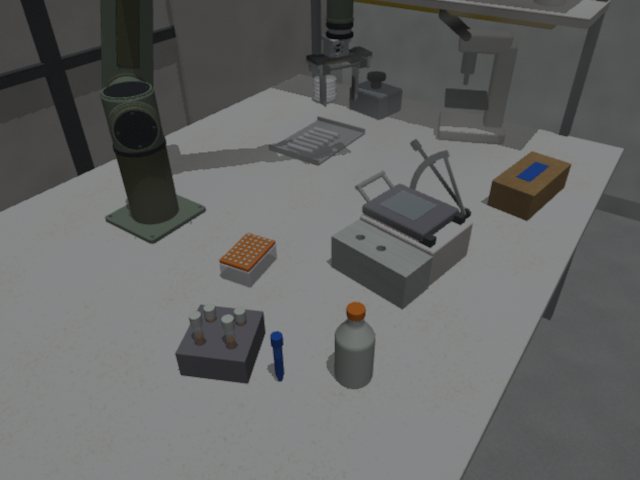

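View pics/top0.png

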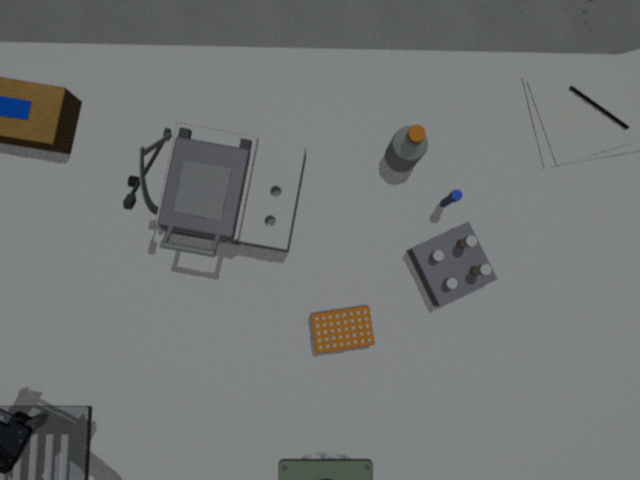

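The scene view shows the heater around (400,240), the rack at (222,342) with four white caps, and a blue tube at (278,355). In the top view the rack is at (452,264), the wells are at (276,190) and (270,220), and the bar is at (195,248). I'll take crops and depth next.

Run:
```python
from h import *
s=load('scene0');t=load('top0')
def crop(d,u0,u1,v0,v1,k):
    return cv2.resize(d['image'][v0:v1,u0:u1,::-1],None,fx=k,fy=k,interpolation=cv2.INTER_CUBIC)
a=crop(s,170,300,290,390,5);cv2.imwrite('pics/c1.png',a)
a=crop(t,400,500,190,310,5);cv2.imwrite('pics/c2.png',a)
a=crop(t,120,320,110,270,4);cv2.imwrite('pics/c3.png',a)
a=crop(s,320,480,130,310,3);cv2.imwrite('pics/c4.png',a)
P=pts(t)
for u,v in [(438,257),(470,242),(485,270),(451,284),(276,190),(270,220),(270,205),(205,190),(195,248),(129,203),(460,255)]:
    print((u,v),P[v,u].round(1))
P=pts(s)
for u,v in [(196,317),(228,320),(209,309),(240,314),(222,310)]: print((u,v),P[v,u].round(1))
```

```text
(438, 257) [ 505.3 -215.5   90.3]
(470, 242) [ 531.9 -267.5  128.1]
(485, 270) [ 479.1 -295.5  126.2]
(451, 284) [ 452.7 -240.3   90. ]
(276, 190) [643.6 107.2  44.7]
(270, 220) [581.5 118.7  41.3]
(270, 205) [604.5 115.5  90.6]
(205, 190) [625.3 235.7 129.1]
(195, 248) [513.2 245.6 153.1]
(129, 203) [ 438.1   39.8 1093.8]
(460, 255) [ 512.  -268.9   57.4]
(196, 317) [ 488.5 -301.3  130.5]
(228, 320) [ 537.6 -273.1  127.3]
(209, 309) [ 459.2 -247.4   91.4]
(240, 314) [ 517.4 -225.    92. ]
(222, 310) [ 456.8 -214.9   61.6]
```

View pics/c1.png

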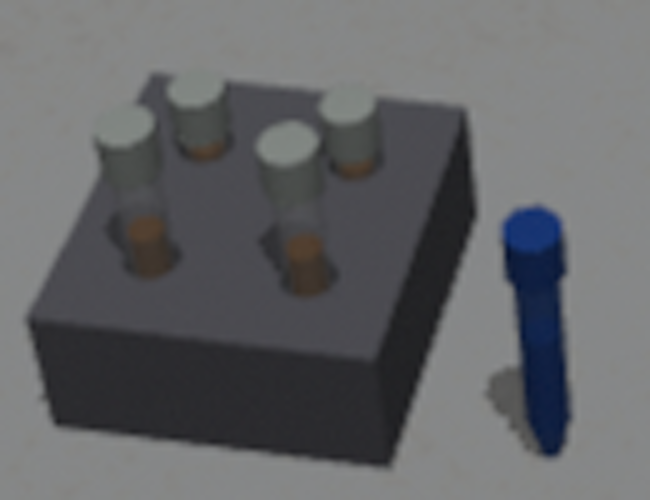

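View pics/c2.png

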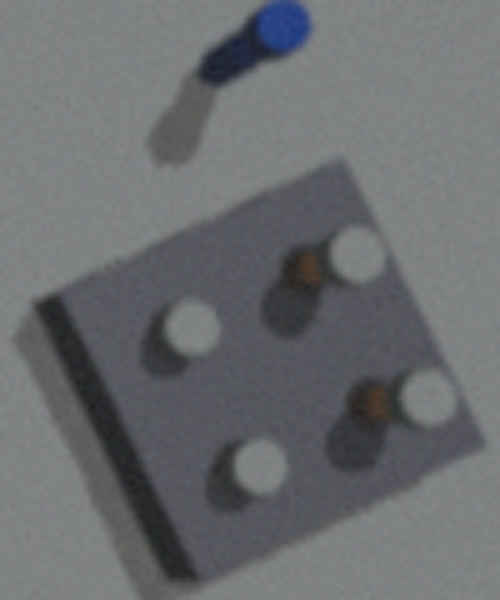

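View pics/c3.png

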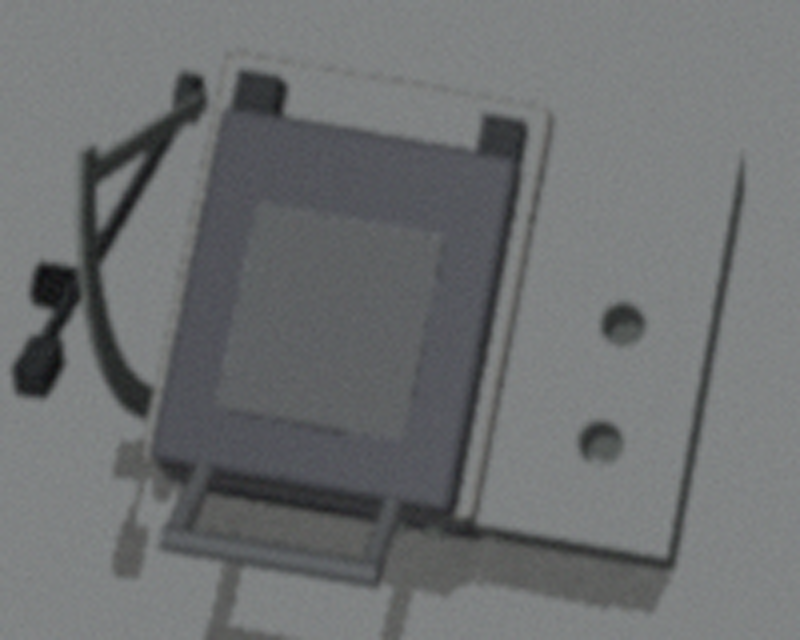

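View pics/c4.png

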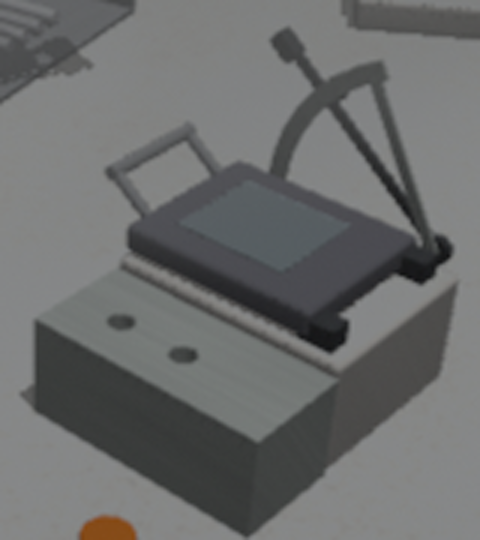

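Candidates in the top view: tall caps at (470,242) and (485,270), with long barrel parallax and depth z≈127. Short caps at (438,257) and (451,284), z≈90. A blue decoy tube at (455,195). I choose the first two, and the crop confirms them. Now the precise measurements.

Run:
```python
from h import *
s=load('scene0');t=load('top0')
g=cv2.cvtColor(t['image'],cv2.COLOR_RGB2GRAY)
# caps by bright thresholds
for u,v,z in [(470,242,128),(485,270,128),(438,257,90),(451,284,90)]:
    w=g[v-10:v+11,u-10:u+11].astype(float); lo,hi=85,np.percentile(w,95)
    m=(w>(92+hi)/2).astype(np.uint8)
    n,l,st,c=cv2.connectedComponentsWithStats(m)
    k=1+np.argmax(st[1:,4]);cu,cv=c[k]+[u-10,v-10]
    print('cap',(cu.round(1),cv.round(1)),st[k],hi,onz(t,cu,cv,z).round(1))
# wells: dark region
for u,v in [(276,190),(270,220)]:
    w=g[v-9:v+10,u-9:u+10].astype(float);
    bg=np.median(w);m=(w<bg-12).astype(np.uint8)
    n,l,st,c=cv2.connectedComponentsWithStats(m);k=1+np.argmax(st[1:,4]);x,y,ww,hh,a=st[k]
    cc=[x+ww/2-.5+u-9,y+hh/2-.5+v-9]
    print('well',c[k]+[u-9,v-9],cc,st[k],bg,onz(t,*(c[k]+[u-9,v-9]),90).round(1),onz(t,*cc,90).round(1))
g2=cv2.cvtColor(s['image'],cv2.COLOR_RGB2GRAY)
for u,v in [(360,237),(381,248)]:
    w=g2[v-7:v+8,u-8:u+9].astype(float);bg=np.median(w);m=(w<bg-12).astype(np.uint8)
    n,l,st,c=cv2.connectedComponentsWithStats(m);k=1+np.argmax(st[1:,4]);cc=c[k]+[u-8,v-7]
    print('wellS',cc,st[k],onz(s,*cc,90).round(1))
```

```text
cap (np.float64(473.9), np.float64(238.8)) [  7   0  14  14 131] 130.0 [ 538.  -275.2  128. ]
cap (np.float64(488.6), np.float64(267.2)) [  6   0  15  15 148] 130.0 [ 484.4 -302.   128. ]
cap (np.float64(438.4), np.float64(254.9)) [ 6  3 10 11 80] 129.0 [ 509.5 -216.4   90. ]
cap (np.float64(451.8), np.float64(282.6)) [ 6  4 10 10 80] 128.0 [ 455.4 -242.    90. ]
well [275.33035714 190.57142857] [np.float64(275.5), np.float64(190.5)] [  3   4  12  12 112] 127.0 [633.6 105.6  90. ] [633.7 105.3  90. ]
well [269.56880734 220.05504587] [np.float64(269.5), np.float64(220.0)] [  3   4  12  11 109] 127.0 [574.7 115.9  90. ] [574.8 116.   90. ]
wellS [359.8627451  236.84313725] [ 3  4 11  7 51] [573.  113.4  90. ]
wellS [380.57407407 247.7962963 ] [ 3  4 10  7 54] [632.1 103.7  90. ]
```

Run:
```python
from h import *
s=load('scene0');t=load('top0')
def disc(d,u,v,z,r,th=None):
    g=cv2.cvtColor(d['image'],cv2.COLOR_RGB2GRAY)
    k=8;w=cv2.resize(cv2.GaussianBlur(g,(3,3),0)[v-r:v+r+1,u-r:u+r+1],None,fx=k,fy=k,interpolation=cv2.INTER_CUBIC)
    th,m=cv2.threshold(w,0 if th is None else th,1,cv2.THRESH_BINARY|(cv2.THRESH_OTSU if th is None else 0))
    n,l,st,c=cv2.connectedComponentsWithStats(m);i=l[w.shape[0]//2,w.shape[1]//2]
    x,y,ww,hh,a=st[i];cc=np.array([x+ww/2,y+hh/2])/k-.5+[u-r,v-r];ce=(c[i]+.5)/k-.5+[u-r,v-r]
    print(th,(ww/k,hh/k,a/k/k),ce.round(2),cc.round(2),onz(d,*ce,z).round(1))
for u,v,z in [(471,240,128),(485,269,128),(438,255,90),(451,283,90)]: disc(t,u,v,z,8)
# cap heights check
for tag,d in(('t',t),('s',s)):
    for p in [(532,-270,128),(479,-296,128)]: print(tag,np.round(proj(d,p),1))
# rack corner outlines at z=60 in top
for u,v in [(400+342/5,190+158/5),(400+487/5,190+442/5),(400+195/5,190+582/5),(400+52/5,190+293/5)]: print('rackcorner',onz(t,u,v,60).round(1))
```

```text
101.0 (np.float64(13.5), np.float64(14.75), np.float64(143.28125)) [473.3  238.97] [472.75 238.88] [ 537.8 -274.   128. ]
100.0 (np.float64(13.25), np.float64(14.375), np.float64(139.296875)) [487.36 267.77] [486.88 267.69] [ 483.3 -299.5  128. ]
100.0 (np.float64(11.0), np.float64(11.375), np.float64(95.890625)) [438.51 254.91] [438.5  254.81] [ 509.5 -216.6   90. ]
99.0 (np.float64(10.75), np.float64(11.625), np.float64(96.1875)) [452.09 282.73] [452.   282.69] [ 455.2 -242.5   90. ]
t [471.3 242. ]
t [485.6 270. ]
s [226.8 317.4]
s [194.6 314.1]
rackcorner [ 580.3 -286.8   60. ]
rackcorner [ 465.2 -343.3   60. ]
rackcorner [ 408.3 -223.6   60. ]
rackcorner [ 523.8 -167.3   60. ]
```

Run:
```python
from h import *
s=load('scene0');t=load('top0')
for d in (t,s):
    P=pts(d)
    for c in [(535,-270),(481,-296)]:
        m=(np.hypot(P[...,0]-c[0],P[...,1]-c[1])<20)&(P[...,2]>105)
        v,u=np.nonzero(m);q=P[m];top=q[:,2]>122
        print(m.sum(),u.mean(),v.mean(),'z',np.percentile(q[:,2],[5,50,95]).round(1),'xy rng',q[top].min(0).round(1),q[top].max(0).round(1),onz(d,u[top].mean(),v[top].mean(),128).round(1))
    m=(P[...,2]>140)&(P[...,2]<165)&(abs(P[...,0]-515)<30)&(abs(P[...,1]-245)<70)
    v,u=np.nonzero(m);q=P[m];print('bar',m.sum(),q.mean(0).round(1),q.min(0).round(1),q.max(0).round(1))
    # plot lid/tip depth
    m=(P[...,2]>200)&(abs(P[...,0]-580)<150)&(abs(P[...,1]-300)<80)&(P[...,2]<260)
    v,u=np.nonzero(m);q=P[m];print('hi',len(q)); 
    if len(q):print(q.mean(0),q.min(0),q.max(0))
# heater frame from wells avg
w1=np.array([633.6,105.5]);w0=np.array([574.8,115.9])
w1=(w1+[632.1,103.7])/2;w0=(w0+[573,113.4])/2
ex=(w1-w0)/np.linalg.norm(w1-w0);yaw=np.arctan2(ex[1],ex[0]);print('yaw',np.degrees(yaw))
ey=np.array([-ex[1],ex[0]]);o=(w0+w1)/2+97.5*ey
print('origin',o)
W=lambda x,y,z:np.r_[o+x*ex+y*ey,z]
for n,p in dict(bar=(-115,40,149),bl=(-115,37.5+50,149),hinge=(100,130,105),lidc=(100,-35,127)).items(): print(n,W(*p).round(1),np.round(proj(t,W(*p)),1),np.round(proj(s,W(*p)),1))
# tip via plane y_h=130
for d,uv in((t,[(129.5,202),(133,181.5)]),(s,[(416,145),])):
    for u,v in uv:
        O,r=ray(d,u,v);n=np.r_[ey,0];p=O+r*((np.r_[o,0]+130*n-O)@n)/(r@n)
        lx=(p[:2]-o)@ex;print('tip local',lx,p[2],'ang',np.arctan2(p[2]-105,100-lx),np.hypot(p[2]-105,100-lx))
```

```text
135 469.3925925925926 241.34074074074073 z [108.9 127.2 131.2] xy rng [ 524.2 -279.1  122.6] [ 543.7 -258.5  134.2] [ 533.9 -268.6  128. ]
138 483.5072463768116 269.65942028985506 z [112.4 127.2 130.5] xy rng [ 469.6 -304.8  122.2] [ 490.4 -284.3  131.8] [ 480.1 -294.3  128. ]
bar 438 [513.3 259.4 151.8] [499.  209.6 140. ] [541.6 309.4 158.5]
hi 564
[623.20273727 334.27889457 222.21315107] [570.89939641 318.44726329 200.09791655] [688.19680441 354.7984542  247.20710696]
191 228.07329842931938 322.17277486910996 z [108.9 125.8 130.3] xy rng [ 523.3 -281.8  122. ] [ 545.  -260.8  131.8] [ 536.2 -272.5  128. ]
188 195.56914893617022 318.5585106382979 z [108.7 125.3 129.8] xy rng [ 470.  -307.9  122.3] [ 491.3 -285.8  131.3] [ 482.2 -298.3  128. ]
bar 204 [515.5 254.8 150.5] [496.4 204.9 140. ] [540.7 311.7 157.7]
hi 367
[632.75757739 328.86299772 222.86111062] [571.25537363 314.75018386 200.06715543] [690.00674479 348.60112545 247.24046112]
yaw -9.674965361861984
origin [619.76072065 205.73825694]
bar [513.1 264.5 149. ] [185.1 248.1] [372. 179.]
bl [521.1 311.3 149. ] [159.4 243.5] [384.3 172.2]
hinge [740.2 317.1 105. ] [167.5 134. ] [466.  212.9]
lidc [712.5 154.4 127. ] [249.3 146. ] [426.  234.8]
tip local -57.52298124244983 222.16292045951218 ang 0.6395103608616766 196.31770055222015
tip local -22.566718924689162 226.8697564525586 ang 0.7825468680565534 172.84339190657448
tip local -58.77749911457952 226.57656306085357 ang 0.6534761320304 199.97788605435852
```

```bash
cat >> h.py <<'E'
o=np.array([619.8,205.7]);yaw=np.radians(-9.9)
ex=np.array([np.cos(yaw),np.sin(yaw)]);ey=np.array([-ex[1],ex[0]])
def W(x,y,z): return np.r_[o+x*ex+y*ey,z]
def L(P):
    q=P[...,:2]-o;return np.stack([q@ex,q@ey,P[...,2]],-1)
E
python3 - <<'E'
from h import *
for tag,off in(('top0',np.array([.9,1.2])),('scene0',-np.array([.9,1.2]))):
    d=load(tag);P=pts(d);P[...,:2]-=off;Q=L(P)
    g=cv2.cvtColor(d['image'],cv2.COLOR_RGB2GRAY)
    m=(Q[...,1]>110)&(Q[...,1]<165)&(Q[...,2]>110)&(Q[...,2]<270)&(Q[...,0]>-100)&(Q[...,0]<110)
    vis=np.zeros((*g.shape,3),np.uint8);vis[m]=d['image'][m][:,::-1]*2
    v,u=np.nonzero(m);
    cv2.imwrite(f'pics/m_{tag}.png',cv2.resize(vis[v.min():v.max()+1,u.min():u.max()+1],None,fx=6,fy=6,interpolation=cv2.INTER_NEAREST))
    print(u.min(),v.min(),u.max(),v.max())
    dk=m&(g<60)
    q=Q[dk];a=np.arctan2(q[:,2]-105,100-q[:,0]);r=np.hypot(q[:,2]-105,100-q[:,0])
    for lo in range(40,220,10):
        k=(r>lo)&(r<lo+10)
        if k.sum():print(lo,k.sum(),np.median(a[k]).round(3),a[k].std().round(3),np.median(q[k,1]).round(1))
E
```

```text
123 129 170 213
40 14 0.84 0.179 125.3
50 17 0.739 0.16 127.4
60 21 0.944 0.165 121.6
70 14 0.72 0.159 127.3
80 24 0.862 0.167 124.4
90 17 0.709 0.17 127.5
100 20 0.71 0.181 127.6
110 20 0.71 0.167 127.6
120 16 1.022 0.176 121.7
130 8 1.04 0.015 121.2
140 93 0.691 0.299 121.0
150 204 0.687 0.264 121.0
160 39 0.684 0.03 131.3
170 14 0.678 0.016 128.0
180 7 0.689 0.013 128.1
190 36 0.701 0.018 123.1
200 43 0.698 0.015 122.8
210 51 0.679 0.019 124.5
410 139 470 213
40 19 0.721 0.147 129.9
50 15 0.674 0.129 130.1
60 12 0.682 0.034 129.9
70 11 0.671 0.031 130.3
80 10 0.661 0.025 130.5
90 9 0.664 0.024 130.8
100 9 0.655 0.023 130.5
110 7 0.654 0.021 129.8
120 1 0.637 0.0 131.2
```

Sag between commanded and measured pose is about 1 mm. First move is to hover over the tall tube at (535, -270.5) with a partly open jaw. The present yaw (jaw axis at 64°) already clears the neighbours.

Call:
{"fn": "move_arm", "kwargs": {"jaw": 0.05, "moves": [[0.0142,-0.0394,0,0],[0.0355,-0.0985,0,0],[0.057,-0.158,0,0],[0.078,-0.217,0,0],[0.1,-0.276,0,0],[0.121,-0.335,0,0],[0.142,-0.394,0,0],[0.164,-0.453,0,0],[0.185,-0.512,0,0],[0.206,-0.571,0,0],[0.228,-0.63,0,0],[0.249,-0.689,0,0],[0.27,-0.748,0,0],[0.28,-0.775,0,0],[0.2845,-0.788,0,0],[0.2845,-0.788,0,0],[0.2845,-0.788,0,0]]}}

```text
t: 2.22
tcp_pos: [534.7, -268.9, 205.3]
orientation: [[-0.901, 0.434, -0.001], [0.434, 0.901, 0.001], [0.001, 0.001, -1.0]]
ft_force: [0.1, 0.4, -1.1]
gripper_width: 50.0
```

Call:
{"fn": "move_arm", "kwargs": {"moves": [[0,0,-0.03,0],[0,0,-0.06,0],[0,0,-0.085,0],[0,0,-0.1,0],[0,0,-0.107,0],[0,0,-0.107,0],[0,0,-0.107,0]]}}

```text
t: 3.1
tcp_pos: [535.8, -270.9, 99.7]
orientation: [[-0.9, 0.436, 0.002], [0.436, 0.9, -0.001], [-0.002, -0.0, -1.0]]
ft_force: [0.2, 0.6, 0.4]
gripper_width: 50.2
```

Run:
```python
from h import *
t=cap('top','top1');s=cap('scene','scene1')
cv2.imwrite('pics/d1.png',np.hstack([cv2.resize(t['image'][190:320,400:530,::-1],(390,390)),cv2.resize(s['image'][270:400,160:290,::-1],(390,390))]))
print(arm.read_state()['tcp_pos'])
```

```text
[ 535.70636672 -270.90718855   99.54953071]
```

View pics/d1.png

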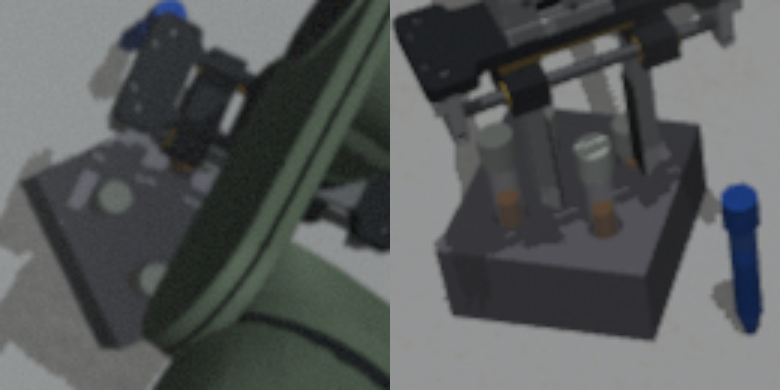

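The right tile shows the tall cap at about (592,150) between the two fingers at (545,160) and (640,110). Closing now and lifting to check.

Call:
{"fn": "move_arm", "kwargs": {"jaw": 0.0, "moves": [[0,0,0,0],[0,0,0,0],[0,0,0,0],[0,0,0,0],[0,0,0,0],[0,0,0,0]]}}

```text
t: 3.95
tcp_pos: [535.0, -270.5, 98.5]
orientation: [[-0.9, 0.436, 0.0], [0.436, 0.9, -0.0], [-0.0, -0.0, -1.0]]
ft_force: [-0.3, -0.5, -0.3]
gripper_width: 21.1
```

Call:
{"fn": "move_arm", "kwargs": {"moves": [[0,0,0.01,0],[0,0,0.03,0],[0,0,0.05,0],[0,0,0.08,0],[0,0,0.11,0],[0,0,0.122,0],[0,0,0.122,0],[0,0,0.122,0]]}}

```text
t: 4.95
tcp_pos: [534.2, -269.9, 218.9]
orientation: [[-0.9, 0.436, -0.002], [0.436, 0.9, 0.002], [0.003, 0.0, -1.0]]
ft_force: [0.1, 0.6, -1.1]
gripper_width: 21.2
```

Run:
```python
from h import *
s=cap('scene','scene2')
cv2.imwrite('pics/d2.png',cv2.resize(s['image'][220:400,140:300,::-1],None,fx=3.3,fy=3.3))
```

```text
(no output)
```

View pics/d2.png

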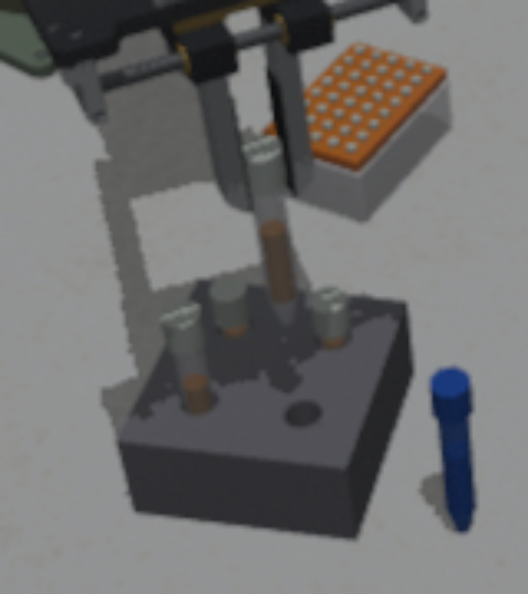

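Call:
{"fn": "move_arm", "kwargs": {"moves": [[0.005,0.019,0,0],[0.0145,0.056,0,0],[0.0245,0.094,0,0],[0.0345,0.132,0,0],[0.044,0.169,0,0],[0.054,0.207,0,0],[0.0635,0.244,0,0],[0.0735,0.282,0,0],[0.083,0.319,0,0],[0.092,0.353,0,0],[0.0965,0.37,0,0],[0.0978,0.375,0,0],[0.0978,0.375,0,0],[0.0978,0.375,0,0],[0.0978,0.375,0,0]]}}

```text
t: 6.88
tcp_pos: [632.8, 103.5, 220.5]
orientation: [[-0.899, 0.437, 0.0], [0.437, 0.899, -0.0], [-0.0, -0.0, -1.0]]
ft_force: [0.8, -0.0, 0.8]
gripper_width: 21.3
```

Run:
```python
from h import *
t=cap('top','top3');s=cap('scene','scene3')
p=arm.read_state()['tcp_pos'];print(p)
for d in(t,s):
  for dz in(29.8,-88.2): print(np.round(proj(d,p+[0,0,dz]),1))
print(proj(s,[632.8,104.6,90]),proj(t,[632.8,104.6,90]))
cv2.imwrite('pics/d3.png',np.hstack([cv2.resize(t['image'][140:260,220:340,::-1],(400,400)),cv2.resize(s['image'][160:280,320:440,::-1],(400,400))]))
```

```text
[632.84015278 103.7862106  220.57016264]
[270.4 172.5]
[274.9 186.7]
[385.5 184.1]
[382.  232.1]
(381.0629480076813, 247.70369302289038) (275.82657940645686, 190.9694374073772)
```

View pics/d3.png

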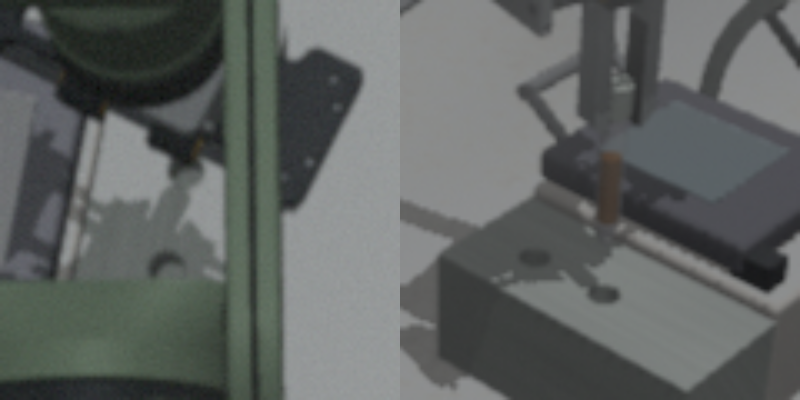

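Call:
{"fn": "move_arm", "kwargs": {"moves": [[0,0,-0.015,0],[0,0,-0.03,0],[0,0,-0.04,0],[0,0,-0.048,0],[0,0,-0.055,0],[0,0,-0.06,0],[0,0,-0.06,0],[0,0,-0.06,0]]}}

```text
t: 7.98
tcp_pos: [633.2, 104.6, 160.9]
orientation: [[-0.9, 0.436, 0.001], [0.436, 0.9, 0.0], [-0.001, 0.0, -1.0]]
ft_force: [-0.2, 0.7, -0.6]
gripper_width: 21.2
```

Run:
```python
from h import *
t=cap('top','top4');s=cap('scene','scene4')
st=arm.read_state();print(st['tcp_pos'],st['ft_force'],st['moment'])
cv2.imwrite('pics/d4.png',np.hstack([cv2.resize(t['image'][140:260,220:340,::-1],(400,400)),cv2.resize(s['image'][160:280,320:440,::-1],(400,400))]))
```

```text
[633.19316227 104.56211843 160.99295738] [-0.44926192  0.26535922 -0.42847753] [-0.00852296  0.01141879  0.05040075]
```

View pics/d4.png

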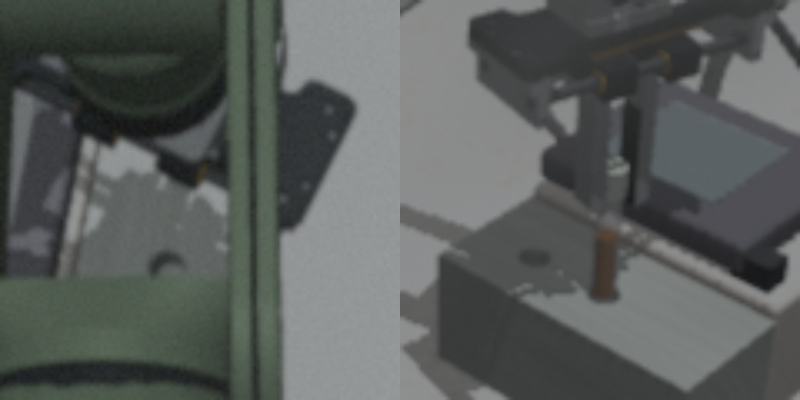

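The tip is in the well at (603,297), with no contact force. I'll continue down, slowing near the floor.

Call:
{"fn": "move_arm", "kwargs": {"moves": [[0,0,-0.008,0],[0,0,-0.016,0],[0,0,-0.022,0],[0,0,-0.026,0],[0,0,-0.029,0],[0,0,-0.031,0],[0,0,-0.031,0],[0,0,-0.031,0]]}}

```text
t: 9.07
tcp_pos: [633.0, 104.6, 129.7]
orientation: [[-0.9, 0.436, 0.0], [0.436, 0.9, 0.0], [-0.0, 0.0, -1.0]]
ft_force: [-1.3, -0.4, 0.3]
gripper_width: 21.5
```

Call:
{"fn": "move_arm", "kwargs": {"moves": [[0,0,-0.001,0],[0,0,-0.002,0],[0,0,-0.003,0],[0,0,-0.003,0],[0,0,-0.003,0]]}}

```text
t: 9.7
tcp_pos: [633.8, 104.4, 128.4]
orientation: [[-0.9, 0.436, 0.002], [0.436, 0.9, -0.0], [-0.002, 0.001, -1.0]]
ft_force: [-0.3, -0.7, 5.6]
gripper_width: 21.3
```

The floor is felt at 5.6 N with TCP at 128.4 (nominal 128.2), so the tube is home. Releasing and rising.

Call:
{"fn": "move_arm", "kwargs": {"jaw": 0.05, "moves": [[0,0,0.002,0],[0,0,0.002,0],[0,0,0.002,0],[0,0,0.002,0],[0,0,0.01,0],[0,0,0.03,0],[0,0,0.06,0],[0,0,0.08,0],[0,0,0.08,0]]}}

```text
t: 10.82
tcp_pos: [634.7, 104.7, 210.0]
orientation: [[-0.9, 0.436, 0.006], [0.436, 0.9, 0.0], [-0.005, 0.003, -1.0]]
ft_force: [-0.8, 0.7, 0.2]
gripper_width: 49.9
```

Call:
{"fn": "move_arm", "kwargs": {"moves": [[-0.01,-0.026,0,0],[-0.03,-0.08,0,0],[-0.05,-0.134,0,0],[-0.07,-0.187,0,0],[-0.091,-0.24,0,0],[-0.111,-0.294,0,0],[-0.131,-0.347,0,0],[-0.146,-0.385,0,0],[-0.1517,-0.4008,0,0],[-0.1517,-0.4008,0,0],[-0.1517,-0.4008,0,0],[-0.1517,-0.4008,0,0]]}}

```text
t: 12.32
tcp_pos: [481.8, -294.8, 206.4]
orientation: [[-0.901, 0.434, 0.0], [0.434, 0.901, 0.0], [0.0, 0.0, -1.0]]
ft_force: [-0.2, 0.3, 1.0]
gripper_width: 49.8
```

Run:
```python
from h import *
t=cap('top','top5');s=cap('scene','scene5')
st=arm.read_state();print(st['tcp_pos'],st['ft_force'])
cv2.imwrite('pics/d5.png',np.hstack([cv2.resize(t['image'][140:260,220:340,::-1],(400,400)),cv2.resize(s['image'][160:280,320:440,::-1],(400,400))]))
P=pts(t)
m=(np.hypot(P[...,0]-633,P[...,1]-105)<20)&(P[...,2]>140);q=P[m];print(m.sum(),q.mean(0),np.percentile(q[:,2],[20,50,80]))
P=pts(s)
m=(np.hypot(P[...,0]-633,P[...,1]-105)<20)&(P[...,2]>152);q=P[m];print(m.sum(),q.mean(0),np.percentile(q[:,2],[20,50,80]))
```

```text
[ 481.67025235 -295.12895323  206.50889692] [ 0.16914807 -0.49451617 -0.2162781 ]
125 [630.97314884 105.00195853 156.32620177] [155.114138   157.08769249 158.76748419]
68 [633.56797633 101.01370498 157.27900524] [155.51956365 157.8522467  159.16871716]
```

View pics/d5.png

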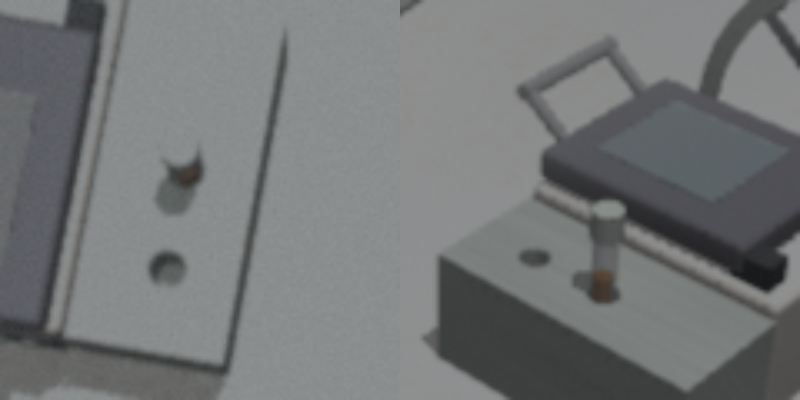

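View pics/scene5.png

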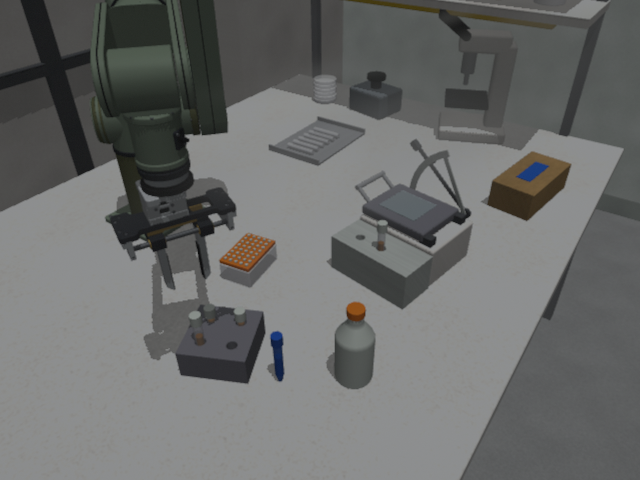

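The first tube stands upright in well1, cap at (608,210) in the crop, top at z≈157–158 as expected. The second tall tube is still in the rack at (196,320). Descending onto it (command 206.4 → 98.4).

Call:
{"fn": "move_arm", "kwargs": {"moves": [[0,0,-0.03,0],[0,0,-0.06,0],[0,0,-0.085,0],[0,0,-0.1,0],[0,0,-0.108,0],[0,0,-0.108,0],[0,0,-0.108,0]]}}

```text
t: 13.3
tcp_pos: [481.9, -296.8, 99.5]
orientation: [[-0.9, 0.436, 0.002], [0.436, 0.9, -0.001], [-0.002, -0.001, -1.0]]
ft_force: [1.2, -0.1, 0.9]
gripper_width: 50.0
```

Call:
{"fn": "move_arm", "kwargs": {"jaw": 0.0, "moves": [[0,0,0,0],[0,0,0,0],[0,0,0,0],[0,0,0,0],[0,0,0,0],[0,0,0,0]]}}

```text
t: 14.05
tcp_pos: [481.3, -296.4, 98.6]
orientation: [[-0.9, 0.436, 0.0], [0.436, 0.9, -0.0], [-0.0, -0.0, -1.0]]
ft_force: [1.5, -0.3, 1.8]
gripper_width: 21.6
```

Call:
{"fn": "move_arm", "kwargs": {"moves": [[0,0,0.01,0],[0,0,0.03,0],[0,0,0.05,0],[0,0,0.08,0],[0,0,0.11,0],[0,0,0.142,0],[0,0,0.142,0],[0,0,0.142,0]]}}

```text
t: 15.05
tcp_pos: [480.6, -295.7, 239.3]
orientation: [[-0.9, 0.436, -0.001], [0.436, 0.9, 0.001], [0.002, 0.0, -1.0]]
ft_force: [0.5, -1.0, -0.0]
gripper_width: 21.3
```

Call:
{"fn": "move_arm", "kwargs": {"moves": [[0.0045,0.02,0,0],[0.0125,0.056,0,0],[0.021,0.094,0,0],[0.03,0.132,0,0],[0.038,0.169,0,0],[0.047,0.207,0,0],[0.055,0.244,0,0],[0.064,0.282,0,0],[0.072,0.319,0,0],[0.0805,0.357,0,0],[0.088,0.39,0,0],[0.092,0.407,0,0],[0.0928,0.411,0,0],[0.0928,0.411,0,0],[0.0928,0.411,0,0],[0.0928,0.411,0,0]]}}

```text
t: 17.05
tcp_pos: [573.9, 113.8, 240.5]
orientation: [[-0.899, 0.437, 0.0], [0.437, 0.899, -0.0], [-0.0, -0.0, -1.0]]
ft_force: [-0.4, 0.0, -0.4]
gripper_width: 21.3
```

Call:
{"fn": "move_arm", "kwargs": {"moves": [[0,0,-0.02,0],[0,0,-0.04,0],[0,0,-0.055,0],[0,0,-0.065,0],[0,0,-0.073,0],[0,0,-0.078,0],[0,0,-0.078,0],[0,0,-0.078,0]]}}

```text
t: 18.05
tcp_pos: [574.3, 114.8, 163.0]
orientation: [[-0.9, 0.436, 0.001], [0.436, 0.9, 0.0], [-0.001, 0.0, -1.0]]
ft_force: [0.4, 0.6, -1.1]
gripper_width: 21.3
```

Run:
```python
from h import *
s=cap('scene','scene6')
st=arm.read_state();print(st['tcp_pos'],st['ft_force'],st['moment'])
cv2.imwrite('pics/d6.png',cv2.resize(s['image'][160:280,320:440,::-1],(500,500)))
```

```text
[574.3430022  114.82145354 163.01886779] [-0.77615031 -0.45555475 -0.56044901] [-0.03477105  0.02281654  0.02265687]
```

View pics/d6.png

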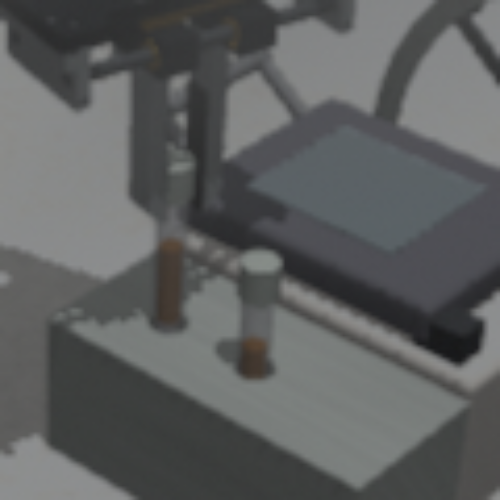

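The second tube's tip is in well0 at (170,325), with no contact. Going down to the floor.

Call:
{"fn": "move_arm", "kwargs": {"moves": [[0,0,-0.008,0],[0,0,-0.016,0],[0,0,-0.023,0],[0,0,-0.028,0],[0,0,-0.031,0],[0,0,-0.033,0],[0,0,-0.033,0],[0,0,-0.034,0],[0,0,-0.035,0],[0,0,-0.036,0],[0,0,-0.036,0],[0,0,-0.036,0]]}}

```text
t: 19.6
tcp_pos: [575.1, 114.6, 128.5]
orientation: [[-0.9, 0.436, 0.003], [0.436, 0.9, -0.0], [-0.003, 0.001, -1.0]]
ft_force: [-0.1, -0.1, 7.1]
gripper_width: 21.2
```

Call:
{"fn": "move_arm", "kwargs": {"jaw": 0.05, "moves": [[0,0,0.002,0],[0,0,0.002,0],[0,0,0.002,0],[0,0,0.002,0],[0,0,0.01,0],[0,0,0.03,0],[0,0,0.06,0],[0,0,0.094,0],[0,0,0.094,0]]}}

```text
t: 20.72
tcp_pos: [576.5, 114.9, 224.7]
orientation: [[-0.9, 0.436, 0.008], [0.436, 0.9, 0.0], [-0.007, 0.004, -1.0]]
ft_force: [0.4, 0.3, 0.7]
gripper_width: 49.8
```

Run:
```python
from h import *
from scipy.stats import trim_mean
t=load('top0');s=load('scene0')
# bar centreline: pixels between posts. project W predicted for bar ends
for d in(t,s):
  P=pts(d);Q=L(P)
  m=(Q[...,2]>140)&(Q[...,2]<165)&(Q[...,0]<-100)&(Q[...,0]>-130)&(Q[...,1]>-30)&(Q[...,1]<100)
  q=Q[m];mid=abs(q[:,1]-37)<30;print(len(q),'y',q[:,1].min(),q[:,1].max(),'x',np.percentile(q[mid,0],[5,50,95]),'z',np.percentile(q[mid,2],[5,50,95]))
  v,u=np.nonzero(m);c=[onz(d,a,b,149+ (0)) for a,b in zip(u,v)];c=L(np.array(c));k=abs(c[:,1]-37)<30
  print('ray',np.percentile(c[k,0],[2,50,98]),np.polyfit(c[k,1],c[k,0],1))
print(W(-115,37.5,149)); print(arm.read_state()['tcp_pos'])
cap('scene','scene7')
```

```text
421 y -14.418963655710584 85.62238723264143 x [-121.59325042 -116.38511956 -110.87489596] z [149.71319245 153.56873801 156.90885189]
ray [-121.78949211 -116.11484172 -110.39041866] [-8.31018106e-03 -1.15809304e+02]
195 y -18.729617600835706 90.3056377771931 x [-117.6620403  -112.75815088 -109.12056179] z [146.78412636 152.94698168 156.57563211]
ray [-125.08327646 -116.34236748  -97.14252273] [ 6.77319505e-02 -1.18440845e+02]
[512.95976875 262.41344626 149.        ]
[576.51040062 114.92172675 224.65925074]
```

View pics/scene7.png

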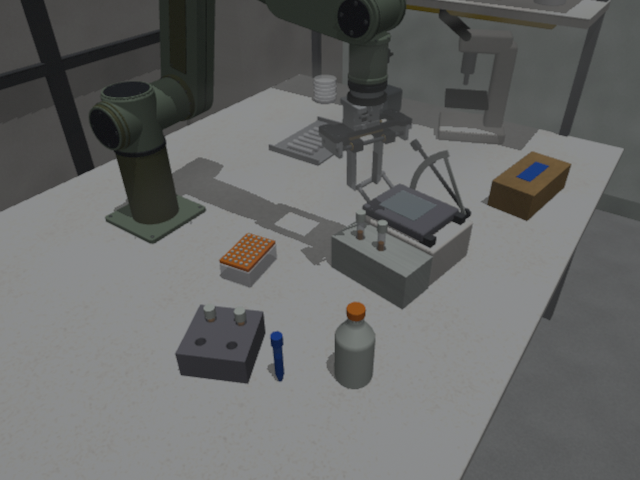

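Both tubes stand in the wells, caps at (361,216) and (381,228). Next I move over the bar and turn so the jaws open along heater x (−74°).

Call:
{"fn": "move_arm", "kwargs": {"jaw": 0.036, "moves": [[-0.003,0.007,0,-0.08],[-0.009,0.022,0,-0.22],[-0.015,0.036,0,-0.36],[-0.021,0.051,0,-0.5],[-0.028,0.066,0,-0.64],[-0.034,0.08,0,-0.78],[-0.04,0.095,0,-0.92],[-0.046,0.11,0,-1.06],[-0.053,0.126,0,-1.2],[-0.059,0.14,0,-1.29],[-0.0612,0.1462,0,-1.293],[-0.0612,0.1462,0,-1.293],[-0.0612,0.1462,0,-1.293],[-0.0612,0.1462,0,-1.293]]}}

```text
t: 22.52
tcp_pos: [513.0, 260.5, 220.4]
orientation: [[0.172, 0.985, 0.0], [0.985, -0.172, -0.0], [-0.0, 0.0, -1.0]]
ft_force: [-0.9, -0.7, -0.7]
gripper_width: 36.3
```

Run:
```python
from h import *
t=cap('top','top8');s=cap('scene','scene8')
p=arm.read_state()['tcp_pos'];print(p)
cv2.imwrite('pics/d8.png',np.hstack([cv2.resize(t['image'][190:310,130:250,::-1],(400,400)),cv2.resize(s['image'][100:240,310:450,::-1],(400,400))]))
```

```text
[512.95109046 260.57260561 220.49167078]
```

View pics/d8.png

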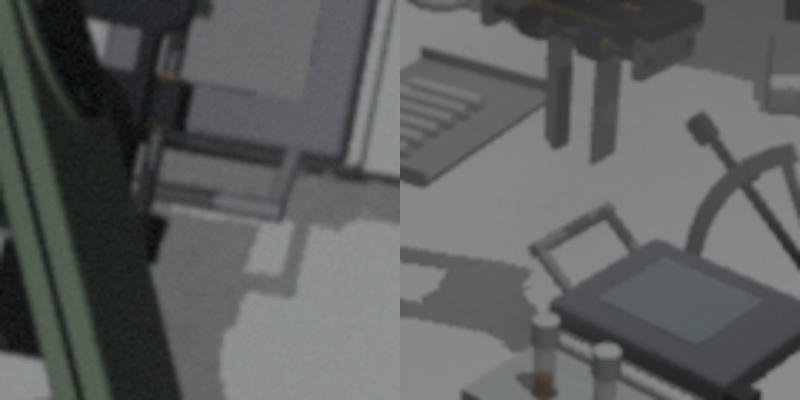

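The fingers straddle the bar, jaws across it. Descending 90 mm.

Call:
{"fn": "move_arm", "kwargs": {"moves": [[0,0,-0.02,0],[0,0,-0.04,0],[0,0,-0.06,0],[0,0,-0.075,0],[0,0,-0.085,0],[0,0,-0.09,0],[0,0,-0.09,0],[0,0,-0.09,0]]}}

```text
t: 23.62
tcp_pos: [513.3, 261.2, 131.2]
orientation: [[0.172, 0.985, 0.001], [0.985, -0.172, 0.0], [0.001, 0.001, -1.0]]
ft_force: [0.9, 0.2, -0.3]
gripper_width: 36.3
```

Call:
{"fn": "move_arm", "kwargs": {"jaw": 0.0, "moves": [[0,0,0,0],[0,0,0,0],[0,0,0,0],[0,0,0,0],[0,0,0,0],[0,0,0,0]]}}

```text
t: 24.38
tcp_pos: [511.3, 261.3, 130.4]
orientation: [[0.172, 0.985, -0.003], [0.985, -0.172, 0.0], [-0.0, -0.003, -1.0]]
ft_force: [-5.7, 1.0, 3.5]
gripper_width: 11.0
```

Run:
```python
from h import *
s=cap('scene','scene9')
st=arm.read_state();print(st['tcp_pos'],st['ft_force'],st['gripper_width'],L(st['tcp_pos']))
cv2.imwrite('pics/d9.png',cv2.resize(s['image'][100:240,310:450,::-1],(500,500)))
# arc table
import math
r=math.hypot(215,44);a0=math.atan2(44,215)
for th in np.arange(0,.71,.05):
    x=215-r*math.cos(a0+th);z=r*math.sin(a0+th)-44
    print(round(th,2),'dlx',round(x,1),'world',(x*ex).round(1),'dz',round(z,1))
```

```text
[511.32817075 261.29642961 130.46165713] [-4.87862205  1.00446904  4.05442205] 11.12739113938951 [-116.41525475   36.1190973   130.46165713]
0.0 dlx 0.0 world [ 0. -0.] dz 0.0
0.05 dlx 2.5 world [ 2.4 -0.4] dz 10.7
0.1 dlx 5.5 world [ 5.4 -0.9] dz 21.2
0.15 dlx 9.0 world [ 8.9 -1.5] dz 31.6
0.2 dlx 13.0 world [12.8 -2.2] dz 41.8
0.25 dlx 17.6 world [17.3 -3. ] dz 51.8
0.3 dlx 22.6 world [22.3 -3.9] dz 61.6
0.35 dlx 28.1 world [27.7 -4.8] dz 71.1
0.4 dlx 34.1 world [33.6 -5.9] dz 80.3
0.45 dlx 40.5 world [39.9 -7. ] dz 89.1
0.5 dlx 47.4 world [46.7 -8.2] dz 97.7
0.55 dlx 54.7 world [53.9 -9.4] dz 105.9
0.6 dlx 62.4 world [ 61.5 -10.7] dz 113.7
0.65 dlx 70.5 world [ 69.4 -12.1] dz 121.1
0.7 dlx 78.9 world [ 77.7 -13.6] dz 128.2
```

View pics/d9.png

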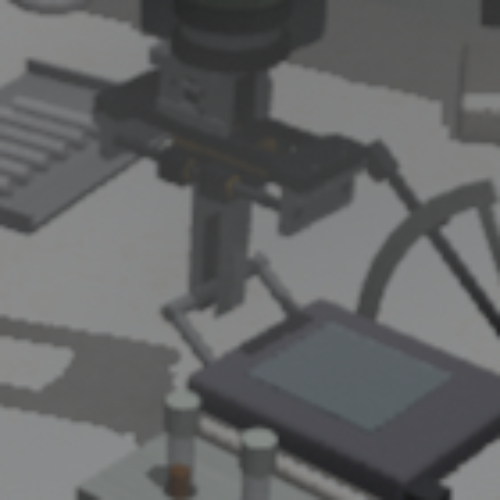

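The bar is pinched (width 11.1), its real position about 1.5 mm further forward than I estimated. Lifting along the arc to about 0.6 rad first.

Call:
{"fn": "move_arm", "kwargs": {"moves": [[-0.0003,0,0.005,0],[0.0009,-0.0003,0.0107,0],[0.0039,-0.0009,0.0212,0],[0.0074,-0.0015,0.0316,0],[0.0113,-0.0022,0.0418,0],[0.0158,-0.003,0.0518,0],[0.0208,-0.0039,0.0616,0],[0.0262,-0.0048,0.0711,0],[0.0321,-0.0059,0.0803,0],[0.0384,-0.007,0.0891,0],[0.0452,-0.0082,0.0977,0],[0.0524,-0.0094,0.1059,0],[0.056,-0.0101,0.11,0],[0.06,-0.0107,0.1137,0],[0.06,-0.0107,0.1137,0],[0.06,-0.0107,0.1137,0],[0.06,-0.0107,0.1137,0]]}}

```text
t: 26.55
tcp_pos: [570.2, 251.2, 245.2]
orientation: [[0.171, 0.985, -0.005], [0.985, -0.171, 0.001], [0.0, -0.005, -1.0]]
ft_force: [-7.6, 3.9, -0.9]
gripper_width: 10.8
```

Run:
```python
from h import *
t=cap('top','top10');s=cap('scene','scene10')
st=arm.read_state();p=st['tcp_pos'];print(p,st['ft_force'],st['gripper_width'],st['orientation'].round(3))
cv2.imwrite('pics/d10.png',cv2.resize(s['image'][90:270,330:490,::-1],None,fx=3.3,fy=3.3,interpolation=cv2.INTER_CUBIC))
cv2.imwrite('pics/d10t.png',cv2.resize(t['image'][100:270,110:310,::-1],None,fx=3.5,fy=3.5,interpolation=cv2.INTER_CUBIC))
```

```text
[570.19280733 251.26705018 245.20089287] [-7.59957694  4.38270533 -1.17088279] 10.916462252927715 [[ 0.171  0.985 -0.005]
 [ 0.985 -0.171  0.001]
 [ 0.    -0.005 -1.   ]]
```

View pics/d10.png

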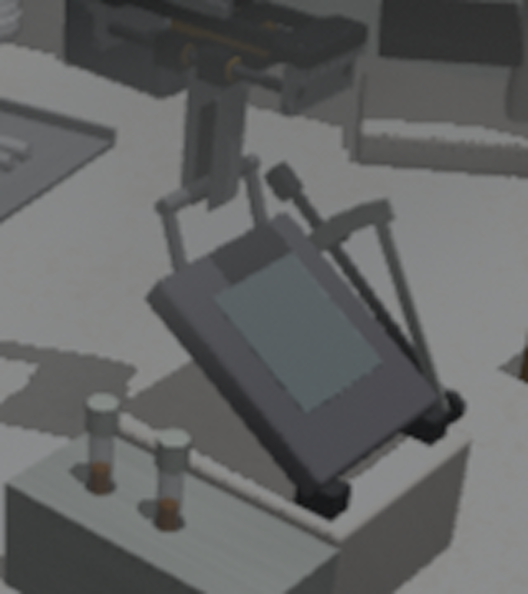

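View pics/d10t.png

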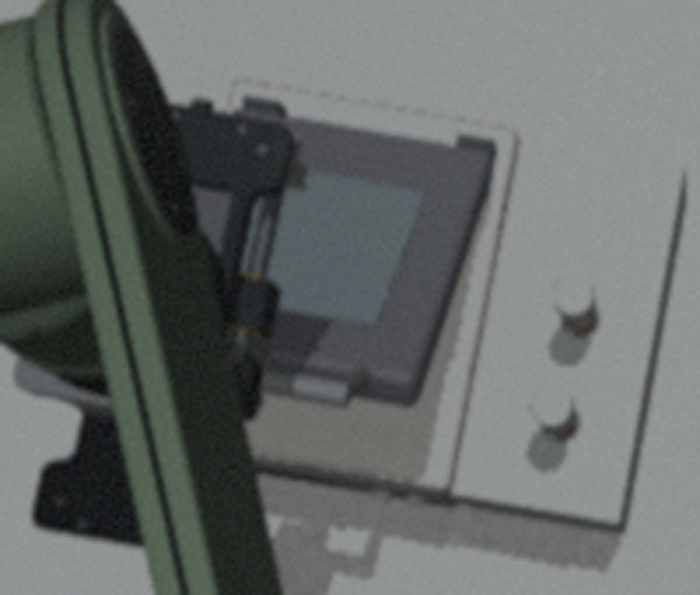

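```bash
cat > ang.py <<'E'
from h import *
import sys
def lid(d):
    P=pts(d);Q=L(P)
    m=(Q[...,1]>-25)&(Q[...,1]<95)&(Q[...,0]>-60)&(Q[...,0]<80)&(Q[...,2]>135)&(Q[...,2]<260)
    q=Q[m];keep=np.ones(len(q),bool)
    c=[0,0]
    for i in range(15):
        c=np.polyfit(q[keep,0],q[keep,2],1);r=q[:,2]-np.polyval(c,q[:,0]);keep=abs(r-np.median(r[keep]))<max(4,20-2*i)
    n=q[keep]-q[keep].mean(0);_,S,V=np.linalg.svd(n,full_matrices=False);nn=V[2]*np.sign(V[2][2])
    # distance from hinge (100,105): expected 22
    a=np.arctan2(nn[0],nn[2]);dist=(q[keep].mean(0)-[100,0,105])@nn
    return a,dist,keep.sum(),nn
for tag in sys.argv[1:]:
    print(tag,lid(load(tag)))
E
python3 ang.py scene0 top0 scene10 top10
python3 - <<'E'
from h import *
p=np.array([570.2,251.2,264.0]);q=L(p);print('kin',np.arctan2(q[2]-105,100-q[0])-np.arctan2(44,215),np.hypot(q[2]-105,100-q[0]))
p=np.array([511.3,261.3,149.2]);q=L(p);print('kin0',np.arctan2(q[2]-105,100-q[0])-np.arctan2(44,215),np.hypot(q[2]-105,100-q[0]))
# arm: dark strip in scene, ray onto plane y=130
for tag in('scene0','scene7','scene10'):
    d=load(tag);g=cv2.cvtColor(d['image'],cv2.COLOR_RGB2GRAY);
    Q=L(pts(d));m=(Q[...,1]>118)&(Q[...,1]<150)&(g<62)&(Q[...,2]>115)&(Q[...,0]<85)&(Q[...,0]>-90)&(Q[...,2]<260)
    v,u=np.nonzero(m);n=np.r_[ey,0];X=[]
    for a,b in zip(u,v):
        O,r=ray(d,a,b);pp=O+r*((np.r_[o,0]+131*n-O)@n)/(r@n);X.append(L(pp))
    X=np.array(X)
    ang=np.arctan2(X[:,2]-105,100-X[:,0]);R=np.hypot(X[:,2]-105,100-X[:,0])
    print(tag,len(X))
    k=abs(ang-.66)<.12
    for lo in range(40,220,20):
        j=k&(R>=lo)&(R<lo+20)
        if j.sum():print('  ',lo,j.sum(),np.median(ang[j]).round(3),X[j].mean(0).round(1))
    j=k&(R>50);dd=X[j][:,[0,2]];c=dd-dd.mean(0);V=np.linalg.svd(c,full_matrices=False)[2][0];print('  line slope ang',np.arctan(-V[1]/V[0]))
E
```

```text
kin 0.5908700493556587 223.22844235607388
kin0 -0.0004232507695540455 220.91057145266015
scene0 141
   40 27 0.633 [ 59.8 131.  134.8]
   60 26 0.634 [ 43.3 131.  146.6]
   80 19 0.635 [ 27.4 131.  158.5]
   100 17 0.636 [ 11.6 131.  170.8]
   120 11 0.641 [ -1.3 131.  180.5]
  line slope ang 0.6532828609313155
scene7 115
   40 26 0.632 [ 59.7 131.  134.6]
   60 24 0.634 [ 43.9 131.  146.1]
   80 19 0.635 [ 27.4 131.  158.5]
   100 15 0.636 [ 12.3 131.  170.1]
   120 10 0.644 [ -0.6 131.  180.2]
  line slope ang 0.6548389994790935
scene10 157
   40 22 0.645 [ 60.3 131.  135. ]
   60 24 0.634 [ 43.5 131.  146.4]
   80 19 0.635 [ 27.4 131.  158.5]
   100 18 0.639 [ 11.8 131.  170.8]
   120 16 0.644 [ -3.2 131.  182.5]
   140 2 0.641 [-13.4 131.  189.6]
   160 6 0.643 [-35.3 131.  206.4]
   180 11 0.619 [-57.5 131.  217.5]
   200 15 0.613 [-68.7 131.  223.7]
  line slope ang 0.6096906785053435Traceback (most recent call last):
  File "ang.py", line 15, in <module>
    print(tag,lid(load(tag)))
              ~~~^^^^^^^^^^^
  File "ang.py", line 9, in lid
    c=np.polyfit(q[keep,0],q[keep,2],1);r=q[:,2]-np.polyval(c,q[:,0]);keep=abs(r-np.median(r[keep]))<max(4,20-2*i)
    raise TypeError("expected non-empty vector for x")
TypeError: expected non-empty vector for x
```

```bash
cat > ang.py <<'E'
from h import *
import sys
OFF={'t':np.array([.9,1.2]),'s':-np.array([.9,1.2])}   # camera bias relative to mean heater frame (from wells)
def lid(d,off):
    P=pts(d).copy();P[...,:2]-=off;Q=L(P)
    m=(Q[...,1]>-25)&(Q[...,1]<95)&(Q[...,0]>-60)&(Q[...,0]<80)&(Q[...,2]>120)&(Q[...,2]<260)
    q=Q[m]
    best=None;rng=np.random.default_rng(0)
    for i in range(400):
        a,b,c=q[rng.choice(len(q),3,False)];n=np.cross(b-a,c-a);l=np.linalg.norm(n)
        if l<500: continue
        n/=l
        if abs(n[1])>.1: continue
        k=abs((q-a)@n)<3
        if best is None or k.sum()>best.sum():best=k
    for _ in range(5):
        c0=q[best].mean(0);nn=np.linalg.svd(q[best]-c0,full_matrices=False)[2][2];best=abs((q-c0)@nn)<4
    nn*=np.sign(nn[2])
    return 'lid',round(np.arctan2(-nn[0],nn[2])*-1,4),'dist',((q[best].mean(0)-[100,0,105])@nn).round(1),best.sum(),nn.round(3)
def strip(d,off,y=130):
    g=cv2.cvtColor(d['image'],cv2.COLOR_RGB2GRAY);P=pts(d).copy();P[...,:2]-=off;Q=L(P)
    m=(Q[...,1]>124)&(Q[...,1]<150)&(g<62)&(Q[...,2]>115)&(Q[...,0]<75)&(Q[...,0]>-80)&(Q[...,2]<260)
    v,u=np.nonzero(m);n=np.r_[ey,0];X=[]
    for a,b in zip(u,v):
        O,r=ray(d,a,b);O=O-np.r_[off,0];X.append(L(O+r*((np.r_[o,0]+y*n-O)@n)/(r@n)))
    X=np.array(X);a=np.arctan2(X[:,2]-105,100-X[:,0]);R=np.hypot(X[:,2]-105,100-X[:,0])
    k=(abs(a-.66)<.1)&(R>45)
    V=np.linalg.svd(X[k][:,[0,2]]-X[k][:,[0,2]].mean(0),full_matrices=False)[2][0]
    dq=Q[m];da=np.arctan2(dq[:,2]-105,100-dq[:,0])
    return 'strip polar med',np.median(a[k]).round(4),'slope',np.arctan(-V[1]/V[0]).round(4),k.sum(),'depth polar',np.median(da[abs(da-.66)<.1]).round(4)
for tag in sys.argv[1:]:
    d=load(tag);print(tag,*lid(d,OFF[tag[0]]))
    if tag[0]=='s':print('   ',*strip(d,OFF['s']),*strip(d,OFF['s'],131.5))
    # tip
E
python3 ang.py scene0 top0 scene7 scene10 top10
python3 - <<'E'
from h import *
# precise end block location in crops
s=load('scene0');t=load('top0')
a=cv2.resize(s['image'][130:220,400:480,::-1],None,fx=7,fy=7,interpolation=cv2.INTER_CUBIC)
b=cv2.resize(t['image'][120:220,115:180,::-1],None,fx=6,fy=6,interpolation=cv2.INTER_CUBIC)
cv2.imwrite('pics/e1.png',a*2);cv2.imwrite('pics/e2.png',b*2)
E
```

```text
scene0 lid 0.0051 dist 22.6 1685 [ 0.005 -0.001  1.   ]
    strip polar med 0.6638 slope 0.6524 92 depth polar 0.6619 strip polar med 0.6491 slope 0.6494 91 depth polar 0.6619
top0 lid 0.0052 dist 22.3 4461 [ 0.005 -0.     1.   ]
scene7 lid 0.006 dist 22.5 1679 [ 0.006 -0.002  1.   ]
    strip polar med 0.6642 slope 0.6537 87 depth polar 0.6642 strip polar med 0.6498 slope 0.6506 86 depth polar 0.6642
scene10 lid 0.5781 dist 23.1 2299 [0.546 0.001 0.838]
    strip polar med 0.661 slope 0.6237 109 depth polar 0.6583 strip polar med 0.6491 slope 0.6237 109 depth polar 0.6583
top10 lid 0.5773 dist 22.4 2571 [ 0.546 -0.004  0.838]
```

View pics/e1.png

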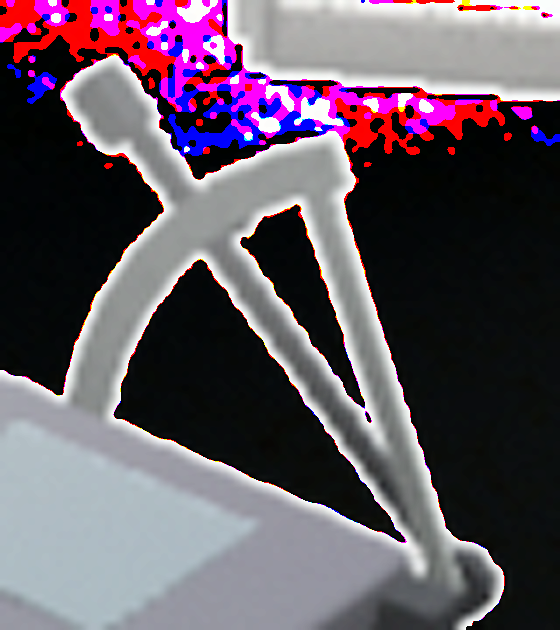

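View pics/e2.png

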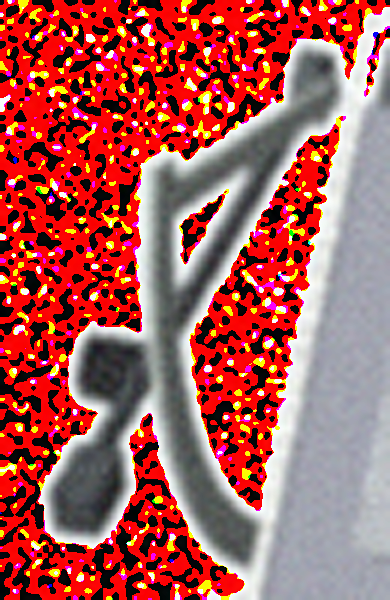

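Run:
```python
from h import *
d=load('scene0');off=-np.array([.9,1.2]);n=np.r_[ey,0]
pp=[(110,103),(160,172),(265,305),(345,408)]
for y in(129,130,131):
    X=[]
    for a,b in pp:
        u,v=400+(a+.5)/7-.5,130+(b+.5)/7-.5
        O,r=ray(d,u,v);O=O-np.r_[off,0];X.append(L(O+r*((np.r_[o,0]+y*n-O)@n)/(r@n)))
    X=np.array(X);print(y,'polar',np.arctan2(X[:,2]-105,100-X[:,0]).round(4),np.hypot(X[:,2]-105,100-X[:,0]).round(1),'slope',np.arctan(-np.polyfit(X[:,0],X[:,2],1)[0]).round(4), np.arctan2(X[0,2]-X[3,2],X[3,0]-X[0,0]))
d=load('top0');print([np.round(onz(d,115+a/6,120+b/6,222),1) for a,b in[(90,485)]])
# triangulate block centre
s=load('scene0');O1,r1=ray(s,415.3,144.3);O1=O1-np.r_[off,0];O2,r2=ray(d,115+90.5/6-.5,120+485.5/6-.5);O2=O2+np.r_[off,0]
A=np.stack([r1,-r2],1);k=np.linalg.lstsq(A,O2-O1,rcond=None)[0];a,b=O1+r1*k[0],O2+r2*k[1];m=L((a+b)/2);print(m,np.linalg.norm(a-b),np.arctan2(m[2]-105,100-m[0]))
```

```text
129 polar [0.6606 0.6607 0.6872 0.7299] [201.9 172.8 115.1  71.3] slope 0.62 0.6229563402649049
130 polar [0.6564 0.6557 0.6797 0.7178] [202.1 172.9 115.2  71.3] slope 0.62 0.6229563402649049
131 polar [0.6521 0.6507 0.6722 0.7058] [202.3 173.1 115.3  71.3] slope 0.62 0.6229563402649048
[array([586.9, 342.9, 222. ])]
[-57.07221003 125.62936089 230.85655575] 0.13530259990049653 0.6755121621521643
```

Both cameras agree: the lid is at ≈0.573 (0.578 less 0.005 closed bias) and the strip is at ≈0.66. That is slightly less than I commanded, so the bar may have slipped ~5 mm in the pads. I'll hold for a second and check for creep.

Call:
{"fn": "move_arm", "kwargs": {"moves": [[0,0,0,0],[0,0,0,0],[0,0,0,0],[0,0,0,0],[0,0,0,0],[0,0,0,0],[0,0,0,0],[0,0,0,0]]}}

```text
t: 27.65
tcp_pos: [570.2, 251.3, 245.2]
orientation: [[0.171, 0.985, -0.005], [0.985, -0.171, 0.001], [0.0, -0.005, -1.0]]
ft_force: [-7.5, 4.5, -0.9]
gripper_width: 11.1
```

```bash
python3 - <<'E'
from h import *
t=cap('top','top11');s=cap('scene','scene11')
E
python3 ang.py scene11 top11
```

```text
scene11 lid 0.5784 dist 23.1 2302 [0.547 0.002 0.837]
    strip polar med 0.6605 slope 0.6335 106 depth polar 0.6634 strip polar med 0.6493 slope 0.6335 106 depth polar 0.6634
top11 lid 0.5787 dist 22.3 2564 [ 0.547 -0.004  0.837]
```

Call:
{"fn": "move_arm", "kwargs": {"moves": [[0.0025,-0.0004,0.0026,0],[0.0055,-0.001,0.0056,0],[0.0085,-0.0015,0.0084,0],[0.0115,-0.002,0.011,0],[0.0138,-0.0024,0.013,0],[0.0138,-0.0024,0.013,0],[0.0138,-0.0024,0.013,0],[0.0138,-0.0024,0.013,0],[0.0138,-0.0024,0.013,0],[0.0138,-0.0024,0.013,0]]}}

```text
t: 29.0
tcp_pos: [583.8, 249.0, 258.3]
orientation: [[0.171, 0.985, -0.006], [0.985, -0.171, 0.001], [0.0, -0.006, -1.0]]
ft_force: [-9.1, 5.2, 0.2]
gripper_width: 11.2
```

```bash
python3 - <<'E'
from h import *
t=cap('top','top12');s=cap('scene','scene12')
cv2.imwrite('pics/d12.png',cv2.convertScaleAbs(cv2.resize(s['image'][100:270,340:490,::-1],None,fx=3.5,fy=3.5,interpolation=cv2.INTER_CUBIC),alpha=1.6))
E
python3 ang.py scene12 top12
```

```text
scene12 lid 0.6628 dist 23.3 2279 [0.615 0.003 0.788]
    strip polar med 0.7025 slope 0.65 24 depth polar 0.6994 strip polar med 0.6821 slope 0.65 24 depth polar 0.6994
top12 lid 0.6618 dist 22.5 2344 [ 0.615 -0.002  0.789]
```

View pics/d12.png

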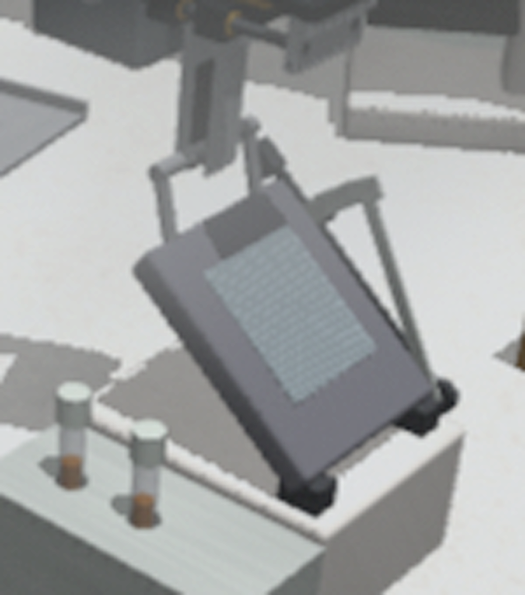

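The lid now reads 0.663 (scene) and 0.662 (top), and the arm's estimates average ≈0.66. In the picture the strip runs alongside the lid's left edge. A final one-second steadiness check before handing in.

Call:
{"fn": "move_arm", "kwargs": {"moves": [[0,0,0,0],[0,0,0,0],[0,0,0,0],[0,0,0,0],[0,0,0,0],[0,0,0,0],[0,0,0,0],[0,0,0,0]]}}

```text
t: 30.1
tcp_pos: [583.8, 249.0, 258.3]
orientation: [[0.171, 0.985, -0.006], [0.985, -0.171, 0.001], [0.0, -0.006, -1.0]]
ft_force: [-7.4, 5.4, -0.4]
gripper_width: 11.5
```

```bash
python3 - <<'E'
from h import *
t=cap('top','top13');s=cap('scene','scene13')
for d,c in((t,'t'),(s,'s')):
  P=pts(d)
  for w in[(633,105),(574,115)]:
    m=(np.hypot(P[...,0]-w[0],P[...,1]-w[1])<20)&(P[...,2]>140);q=P[m];print(c,w,m.sum(),np.percentile(q[:,2],[50,90]).round(1),q.mean(0).round(1))
# tip from top camera: block centre, horizontal reading
d=load('top0');off=np.array([.9,1.2])
for b in(485,492):
    u,v=115+90.5/6-.5,120+b/6-.5
    for th in(.64,.66,.68):
        x=L(onz(d,u,v,105+200*np.sin(th))-np.r_[off,0]);print(b,th,x.round(1),np.arccos((100-x[0])/200).round(3))
E
python3 ang.py scene13 top13
```

```text
t (633, 105) 126 [158.  160.3] [631.  104.8 156.8]
t (574, 115) 125 [157.2 159.6] [572.1 114.9 156.5]
s (633, 105) 119 [153.7 159.2] [634.2 100.2 152.2]
s (574, 115) 110 [154.  159.1] [575.7 110.4 152.4]
485 0.64 [-56.2 128.1 224.4] 0.675
485 0.66 [-56.5 126.9 227.6] 0.672
485 0.68 [-56.9 125.7 230.8] 0.669
492 0.64 [-58.1 127.7 224.4] 0.659
492 0.66 [-58.5 126.5 227.6] 0.656
492 0.68 [-58.8 125.3 230.8] 0.653
scene13 lid 0.6621 dist 23.2 2290 [0.615 0.001 0.789]
    strip polar med 0.6978 slope 0.6167 28 depth polar 0.6939 strip polar med 0.6806 slope 0.6167 28 depth polar 0.6939
top13 lid 0.6627 dist 22.4 2325 [ 0.615 -0.005  0.788]
```

View pics/scene13.png

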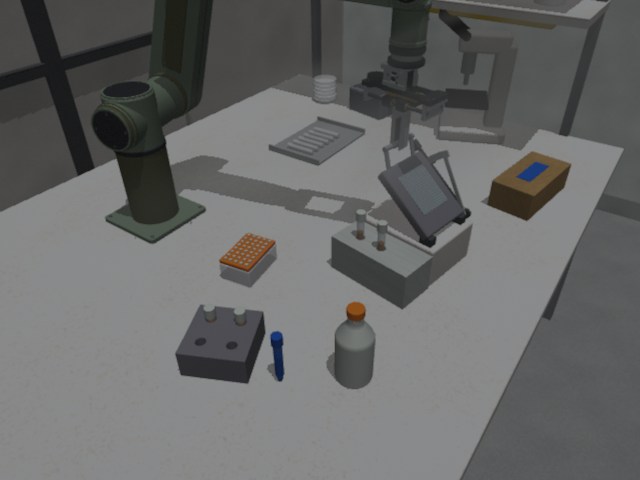

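The picture shows both tubes in the wells at (361,222) and (381,234), the lid held open at (430,195), and the short tubes, bottle and tip box in place. All is steady, so I'm handing in.

```bash
python3 -c "
from cell import workorder
print(workorder.job_done())"
```

```text
the job is handed in; nothing more can be done
None
```

Both tall tubes are in the heater's wells and released. The arm is still holding the lid at about 0.66 rad, which is my estimate of the angle arm's setting. I handed the job in at about 30 s.

**Tubes:** each touched the well floor with 5.6–7 N, at the height expected for a tube fully home. After release, the cap tops measured 157–158 mm in the top view, against 158 mm expected.

**Lid:** both cameras read 0.662–0.663 rad and it did not move over the last 1.1 s I watched. A reading on the closed lid showed about 0.005 rad too much, so the true angle may be slightly lower.

**Where checks disagreed:**
- **Angle arm:** my readings ranged from about 0.65 to 0.675 rad, so the match is good to roughly 0.015 rad. With the lid up, the strip is mostly hidden behind it. Its last readings (0.62–0.70 from 28 pixels) were unusable, so I relied on the earlier clear views.
- **Bar grip:** the bar settled about 5 mm lower in the fingers than the arm's own position implied. I set the angle by camera instead, and saw no creep afterwards.

The short tubes, bottle and tip box look untouched in the last picture. Nothing came near the angle arm, though I could not recheck it directly.

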